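# Fill the wire fruit rack

## Robot

A 7-joint arm with a two-finger parallel gripper is mounted at the origin on a cart in front of the work surface, level with it; the furniture and walls round the work are solid. World frame = base frame: x ahead of the robot, y to its left, z up, the work surface at z = 0. Lengths are in m, angles in degrees, forces in N, time in s.
With the tool pointing down it reaches from about 0.425 to 0.875 m from the base axis. Payload 4.7 kg.
Tool frame: the origin (TCP) lies between the finger pads; the fingertips stand 8 mm ahead of it and the grasp point (between the pads) lies 11 mm behind it; z points along the fingers, y is the line along which they close (so a half turn about z gives the same grasp; the last joint's range is limited). The gripper opens to 87 mm and grips with 3 to 60 N. Pads are 19 mm wide; open, the fingers measure 117 mm over their backs; the gripper's body (75 mm by 190 mm) begins 51 mm behind the grasp point.
Start: joints at [68.302, 18.392, -4.016, 83.108, 1.295, 78.541, -3.26], TCP at [0.249, -0.601, 0.231] pointing down, gripper open.
Joint ranges: [-163.93, 163.93], [-17.29, 119.83], [-79.2, 71.16], [3.27, 140.29], [-89.18, 269.18], [5.43, 117.66], [-154.24, 154.24]. Speed limits (degrees/s): [147.25, 147.25, 180, 180, 180, 180, 180].

## Interface

Orientations are given as [roll, pitch, yaw] about the fixed x, y, z axes, in that order (R = Rz(yaw) Ry(pitch) Rx(roll)).
In Python, from cell import env, viewer gives the robot as it stands. The module is installed in compiled form; this text tells all that it offers.
- The arm moves only by the tool arm_command, never from a script. Its argument "series" is a list of rows, each a list of 2 entries, a list of its own where there are three numbers: the shift along the tool's x, y, z in mm, then the turn about the tool's z in rad. A call has exactly 5 rows; each row is the pose to reach, as a shift and turn from the pose commanded when the call began, along the tool's axes at that moment; what a row does not reach only later rows make up. A row lasts 1/10 s, in which the tool goes at most 50 mm and 8.59 degrees, less where a joint would pass 70% of its speed; a pose out of reach is approached as far as the arm can. A call with a gripper value outside its range is refused whole. "grip" is the gripper command: -1 is fully open, 1 is shut, values between are in proportion, set as the call begins (left out, the last holds). The fingers move at their own pace and stop on an object; "grip_force" is the grip in N (left out, the last holds). Time passes only in rows, so rows that repeat a pose let the fingers close, or fill a call up. It gives the time, the measured TCP pose, the force, the opening and the grip force at its end, in the units of the state.
- env.get_obs(): the state, without advancing time (a new reading comes with each control period).
- viewer.read_camera(name): name is "scene" or "top"; returns (picture, depth): 384x512x3 uint8, blue, green, red; 384x512 float32, m along the optical axis (not along the pixel's ray), 0 where there is no reading.
- viewer.calibration(name): a dict with "K" (3x3 intrinsics, pixels), "T" (4x4, takes a point from camera to world coordinates). Camera axes: x right, y up, looking along -z (the intrinsics and any distortion apply to the point x, -y, -z); pixel columns grow to the right and rows downward; lengths in m; the calibration is good to about 2 mm. A picture is of the moment at which its call begins. calibration takes no time and is no camera call.
- env.sign_off(): hands the job in; it is judged then, once.
The state is a dict: "time_s": time; "qpos": joint angles; "joint_velocities": joint speeds; "effort": joint torques, N m; "tool_pos": TCP position; "tool_rot": TCP orientation; "force": force on the tool from outside, world axes, zero at the start; "wrist_torque": the same for the moment, N m; "grip_width": finger opening in m; "grasp_force": force on a finger pad.
Only numpy, scipy, OpenCV 4.12 (cv2) and the standard library are available. Lean on these libraries where they do the work, as an engineer would, in place of code of your own. Each camera call takes 0.05 s, during which the arm holds its last target. There are 200 camera calls.

## Task

Put the loose orange from the worktop on the front of the wire fruit rack's rails and roll it up under the tier, so that it pushes the orange already there on: finish with the racked orange settled in the back hollow and the loose one in the middle hollow. Do not let the racked orange fall off the rails, and leave the other things, also the matchbox on the tier, where they are.

Things in the scene. Friction and masses are not known exactly. Their poses are not given: they have to be found in the camera images.
- rack: Fixed chrome wire fruit rack 315 mm long, 140 wide, 193 high. Origin on the worktop under its middle; x runs along the rails from the open front end (-165 mm) on the robot's right to the back end (150 mm) on its left, z up. Two slippery round rails 6 mm thick, centres at y -16 and +16 mm, carry the oranges and have three shallow hollows. Its runners on the worktop (y -66 and +66 mm) are 9 mm high
- front_hollow (a point): lowest point of the front hollow, on the rails' centre line midway between them: x -110, z 50 mm in the rack's frame, axes as the rack's. Open above. Rails in front of it rise to z 68 at x -160. An orange at rest on the rails has its centre 28 to 40 mm above the rails' centre line
- first_crest (a point): crest between front and middle hollow, on the rails' centre line: x -10, z 68 mm in the rack's frame. The rails climb to it from the front hollow through z 56 at x -70 and z 62 at x -45; an orange rolls back to the front hollow if let go on this slope
- middle_hollow (a point): lowest point of the middle hollow, likewise: x 30, z 56 mm in the rack's frame, axes as the rack's; under the tier
- second_crest (a point): crest between middle and back hollow, likewise: x 68, z 68 mm in the rack's frame; an orange rolls down into the hollow once it is past it
- back_hollow (a point): lowest point of the back hollow, likewise: x 107, z 56 mm in the rack's frame, axes as the rack's; under the tier. Behind it the rails turn up to an open end, z 78 at x 150: an orange pushed too far falls off there
- tier_front (a point): middle of the front edge of the wire tier over both rear hollows: x -35, z 166 mm in the rack's frame. Tier from x -35 to 150, underside 163 mm up, gallery rail round it to 193 mm, corner posts at y -66 and +66. A hand pointing straight down cannot push an orange over the first crest; tilted about 45 degrees, fingers pointing down and toward the back end, it can reach in under
- loose_orange: the loose orange on the worktop, 66 mm across, about 0.12 kg; origin at its underside as it lies at the start, turning with it as it rolls. A wall cabinet hangs over the worktop beyond about x = 0.55 m, its underside 0.49 m up: lift things only as high as needed
- loose_orange_center (a point): centre of the loose orange, 31 mm above the worktop at the start; radius 28 to 34 mm. Pushed from behind by a rubbery finger above its middle it wedges on the rails; pushed at or below the middle (finger ends close over the rails) it goes
- racked_orange: the orange that lies on the rails in the middle hollow at the start, 66 mm across, about 0.12 kg; origin as for the other
- racked_orange_center (a point): centre of that orange; radius 28 to 34 mm. (A third orange, on top of the microwave, is not part of the job)
- matchbox: red matchbox 37x56x17 mm lying on the rack's upper wire tier; origin: centre of its underside
- tomato: red tomato 69 mm across, 71 mm high, on the worktop (it and the loose orange stand near each other and may swap places); leave it; origin: centre of its underside
- spice: glass spice jar with red cap, 45 mm across, 106 mm high; origin: centre of its underside
- mug: green and white mug, 78 mm across, 101 mm high, handle to one side; origin: centre of its underside
- salt: glass salt shaker with grey cap, 44 mm across, 90 mm high; origin: centre of its underside
- garlic: garlic bulb 56 mm across and high; origin: centre of its underside
- peeler: dark green peeler 170x25x18 mm lying flat, its long side along its own x; origin: centre of its underside
Not all that is in view belongs to the job. What is shaped like the loose_orange but turquoise is not meant.

How it is judged:
By the outcome, as a careful person would: the job done as asked, in the order asked, and still so for the second after the job is handed in, with the robot touching nothing.
It also fails if it takes over 56 s, if anything falls off the work surface, if the arm or the gripper's body presses on something with over 40 N, if the wrist force passes 120 N, or if a joint passes its speed limit or range.

## Working session

There is one attempt and no reset: what is moved stays moved. The work goes in short steps, Python scripts to look and compute and a tool call to move; the robot and the scene stay as the last step left them, time stands still between calls to the robot, and variables do not carry over. Pictures are saved under pics/ and viewed, at most 10 in all, crops included, and the job is handed in when it is done.

Besides the shell and the picture viewer there is one more tool, called after "Emit:" as a command line: name --argument value ..., lists and objects as JSON in quotes. arm_command: Moves the arm, as the interface text tells. Its arguments: {"type":"object","properties":{"series":{"type":"array"},"grip":{"type":"number"},"grip_force":{"type":"number"}},"required":["series"]}

```bash
mkdir -p pics; python3 - <<'E'
from cell import env, viewer
import cv2,numpy as np
print(env.get_obs())
for n in("scene","top"):
    p,d=viewer.read_camera(n); c=viewer.calibration(n); print(n,c)
    cv2.imwrite(f"pics/{n}0.png",p); np.savez(f"{n}0.npz",p=p,d=d,K=c["K"],T=c["T"])
E
```

```text
{'time_s': 0.0, 'qpos': array([68.30261695, 18.43950707, -4.01627318, 83.17523734,  1.29422313,
       78.54311084, -3.25835678]), 'joint_velocities': array([-0.02306112, -0.07274859,  0.03045344, -0.00548843, -0.04437614,
        0.03270977, -0.05628654]), 'effort': array([ 4.97548408e-04, -4.91287100e+01, -4.03993120e-01, -3.12518513e+01,
       -6.43322314e-02,  4.38447192e-02,  1.80346033e-04]), 'tool_pos': array([ 0.24855051, -0.59999878,  0.22945362]), 'tool_rot': array([-1.79887353e+02,  4.90899359e-03,  2.25093370e+01]), 'force': array([ 0.2050952 ,  0.35513615, -0.67358677]), 'wrist_torque': array([-0.01392185, -0.03527868,  0.02646346]), 'grasp_force': 0.0, 'grip_width': 0.08680450566366492}
scene {'K': array([[354.07909851,   0.        , 260.08540428],
       [  0.        , 354.07909851, 191.69850877],
       [  0.        ,   0.        ,   1.        ]]), 'T': array([[ 0.50104472,  0.43555567, -0.74782715, -0.3906816 ],
       [-0.86527781,  0.26786777, -0.42372298, -0.32562932],
       [ 0.01576384,  0.8593824 ,  0.51109039,  0.68405067],
       [ 0.        ,  0.        ,  0.        ,  1.        ]])}
top {'K': array([[351.78454621,   0.        , 258.86317609],
       [  0.        , 351.78454621, 192.05532547],
       [  0.        ,   0.        ,   1.        ]]), 'T': array([[ 4.97627355e-03,  9.75391126e-01, -2.20425468e-01,
         2.14746169e-01],
       [-9.99987572e-01,  4.78674527e-03, -1.39395346e-03,
         1.65156220e-01],
       [-3.04529267e-04,  2.20429666e-01,  9.75402824e-01,
         1.19057828e+00],
       [ 0.00000000e+00,  0.00000000e+00,  0.00000000e+00,
         1.00000000e+00]])}
```

View pics/scene0.png

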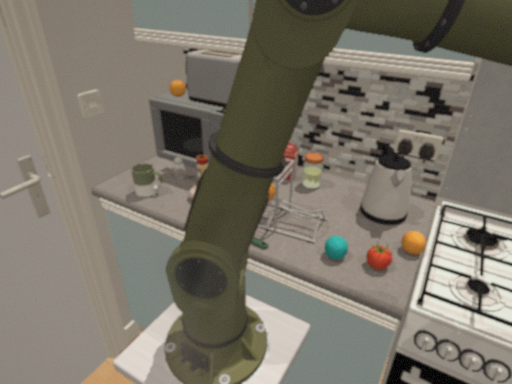

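View pics/top0.png

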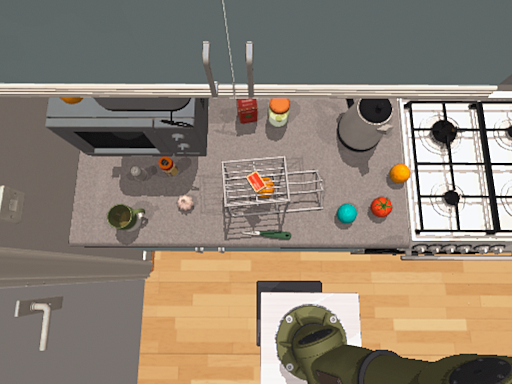

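```bash
cat > h.py <<'E'
import numpy as np,cv2
def load(n): return np.load(n+".npz")
def ray(c,u,v):
    d=np.array([(u-c["K"][0,2])/c["K"][0,0],-(v-c["K"][1,2])/c["K"][1,1],-1.])
    return c["T"][:3,3],c["T"][:3,:3]@d
def onz(c,u,v,z):
    o,d=ray(c,u,v); return o+d*(z-o[2])/d[2]
def pix(c,P):
    q=c["T"][:3,:3].T@(np.asarray(P)-c["T"][:3,3]); k=c["K"]
    return k[0,0]*q[0]/-q[2]+k[0,2], k[1,1]*-q[1]/-q[2]+k[1,2]
def blobs(p,lo,hi,amin=30):
    m=cv2.inRange(cv2.cvtColor(p,cv2.COLOR_BGR2HSV),lo,hi)
    n,l,s,ce=cv2.connectedComponentsWithStats(m)
    return [(s[i,4],s[i,:4].tolist(),ce[i].round(1)) for i in range(1,n) if s[i,4]>=amin]
def pts(c):
    v,u=np.mgrid[:384,:512]; d=c["d"]; k=c["K"]
    q=np.stack([(u-k[0,2])/k[0,0]*d,-(v-k[1,2])/k[1,1]*d,-d],-1)
    return q@c["T"][:3,:3].T+c["T"][:3,3]
E
python3 - <<'E'
from h import *
t=load("top0");s=load("scene0")
for c,n in((t,"top"),(s,"scene")):
    P=pts(c)
    for nm,lo,hi in(("orange",(8,150,120),(22,255,255)),("red",(0,150,80),(6,255,255)),("turq",(80,120,80),(100,255,255))):
        for a,b,ce in blobs(c["p"],lo,hi,20):
            print(n,nm,a,b,ce,"z.033:",onz(c,*ce,0.031).round(3), "depthpt",P[int(ce[1]),int(ce[0])].round(3))
cv2.imwrite("pics/topcrop.png",cv2.resize(t["p"][140:250,205:345],None,fx=5.5,fy=5.5,interpolation=cv2.INTER_CUBIC))
P=pts(t)
m=(P[...,2]>0.02)&(P[...,2]<0.25)
for z in (0.15,0.18):
  k=(abs(P[...,2]-z)<0.02); k[:, :210]=0;k[:,345:]=0;k[:140]=0; v,u=np.nonzero(k); print(z,len(u), u.min() if len(u) else 0,u.max() if len(u) else 0,v.min() if len(u) else 0,v.max() if len(u) else 0)
E
```

```text
top orange 64 [61, 97, 18, 6] [69.3 99.5] z.033: [0.814 0.85  0.031] depthpt [0.669 0.683 0.316]
top orange 238 [270, 99, 20, 14] [279.4 104.7] z.033: [0.798 0.095 0.031] depthpt [0.756 0.102 0.119]
top orange 92 [159, 156, 13, 13] [165.  162.3] z.033: [0.58  0.491 0.031] depthpt [0.557 0.469 0.108]
top orange 298 [390, 164, 20, 19] [399.5 173.1] z.033: [ 0.546 -0.314  0.031] depthpt [ 0.537 -0.299  0.063]
top orange 28 [262, 177, 9, 4] [265.6 178.5] z.033: [0.524 0.144 0.031] depthpt [0.503 0.148 0.117]
top orange 34 [265, 182, 10, 5] [269.6 184. ] z.033: [0.505 0.13  0.031] depthpt [0.482 0.135 0.125]
top orange 63 [258, 188, 17, 6] [266.5 190.5] z.033: [0.482 0.141 0.031] depthpt [0.462 0.145 0.128]
top orange 45 [375, 198, 17, 10] [382.7 202.7] z.033: [ 0.442 -0.249  0.031] depthpt [ 0.439 -0.237  0.057]
top orange 25 [152, 251, 3, 13] [152.6 256.8] z.033: [0.26  0.511 0.031] depthpt [ 0.3    0.789 -0.89 ]
top red 322 [237, 99, 20, 24] [247.2 110.4] z.033: [0.775 0.21  0.031] depthpt [0.739 0.208 0.109]
top red 110 [249, 173, 15, 17] [255.9 180.5] z.033: [0.517 0.177 0.031] depth
[... 638 characters left out ...]
0.121 0.112]
scene orange 399 [402, 232, 24, 22] [413.5 242.3] z.033: [ 0.549 -0.315  0.031] depthpt [ 0.524 -0.313  0.049]
scene orange 71 [372, 246, 19, 9] [380.6 250.3] z.033: [ 0.462 -0.24   0.031] depthpt [ 0.428 -0.242  0.057]
scene red 38 [285, 146, 11, 9] [291.2 151.1] z.033: [0.946 0.275 0.031] depthpt [0.756 0.191 0.124]
scene red 34 [198, 160, 10, 4] [202.3 161.3] z.033: [0.654 0.547 0.031] depthpt [0.542 0.455 0.102]
scene red 331 [367, 248, 25, 22] [378.3 259.6] z.033: [ 0.419 -0.244  0.031] depthpt [ 0.401 -0.245  0.047]
scene turq 387 [326, 236, 21, 23] [335.8 247.2] z.033: [ 0.409 -0.126  0.031] depthpt [ 0.382 -0.13   0.053]
0.15 246 224 327 160 363
0.18 1455 221 331 156 379
```

View pics/topcrop.png

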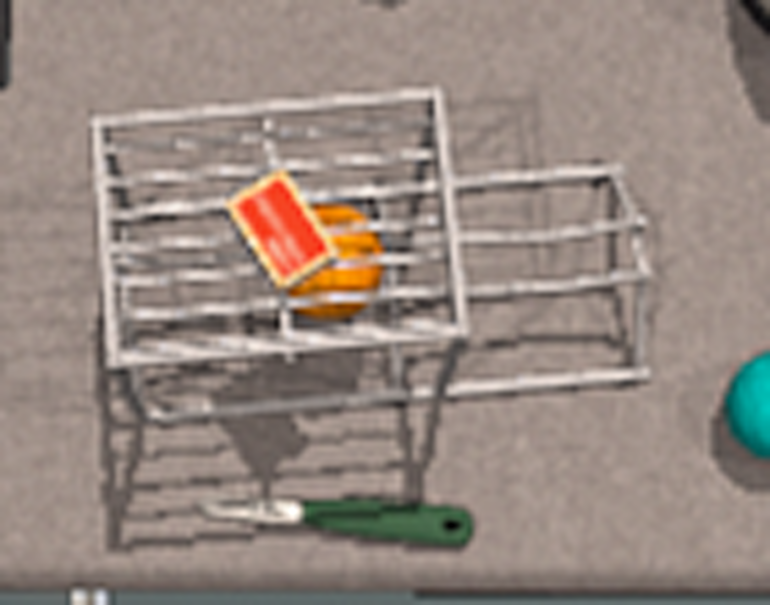

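Emit:
arm_command --series '[[[-35, -47, 0], 0], [[-70, -94, 0], 0], [[-105, -140, 0], 0], [[-140, -187, 0], 0], [[-173, -234, 0], 0]]' --grip -1

```text
time_s: 0.6
tool_pos: [0.0325, -0.4707, 0.2301]
tool_rot: [-180.0, -0.0, 22.5]
force: [-1.8, -0.7, 0.7]
grip_width: 0.0871
grasp_force: 0.0
```

```bash
python3 - <<'E'
from h import *
t=load("top0")
u=lambda x,y:(205+x/5.5,140+y/5.5)
for nm,(x,y),z in (("tierBL",(97,120),.19),("tierFL+x",(437,92),.19),("tierFR",(463,332),.19),("tierBR",(112,362),.19),("runF_near",(648,375),.006),("runF_far",(612,170),.006),("runF_far.068",(612,170),.068),("railF_far",(643,228),.068),("railF_near",(650,268),.068),("runBnear",(152,415),.006),("rackedOr",(335,262),.088)):
    print(nm,onz(t,*u(x,y),z).round(3))
E
```

```text
tierBL [0.533 0.275 0.19 ]
tierFL+x [0.549 0.091 0.19 ]
tierFR [0.417 0.079 0.19 ]
tierBR [0.4   0.263 0.19 ]
runF_near [ 0.427 -0.052  0.006]
runF_far [ 0.559 -0.034  0.006]
runF_far.068 [ 0.541 -0.023  0.068]
railF_far [ 0.505 -0.041  0.068]
railF_near [ 0.481 -0.044  0.068]
runBnear [0.4   0.256 0.006]
rackedOr [0.479 0.144 0.088]
```

Emit:
arm_command --series '[[[15, -37, 0], 0], [[31, -74, 0], 0], [[46, -111, 0], 0], [[61, -148, 0], 0], [[76, -185, 0], 0]]'

```text
time_s: 1.1
tool_pos: [0.0313, -0.3398, 0.2111]
tool_rot: [-177.3, -0.6, 21.4]
force: [-2.3, 0.0, 1.1]
grip_width: 0.0871
grasp_force: 0.0
```

```bash
python3 - <<'E'
from cell import env
o=env.get_obs()
for k in("time_s","qpos","tool_pos","tool_rot","force"): print(k,o[k].round(2) if k!="time_s" else o[k])
E
```

```text
time_s 1.1
qpos [ 93.39 -17.19 -10.72 121.1   -3.06  78.62  15.3 ]
tool_pos [ 0.03 -0.34  0.21]
tool_rot [-177.26   -0.56   21.4 ]
force [-2.31  0.04  1.06]
```

Emit:
arm_command --series '[[[15, -37, 0], 0], [[31, -74, 0], 0], [[46, -111, 0], 0], [[46, -111, 0], 0], [[46, -111, 0], 0]]'

```text
time_s: 1.6
tool_pos: [0.0444, -0.2938, 0.1772]
tool_rot: [-172.3, -2.9, 21.7]
force: [0.3, 0.5, 0.2]
grip_width: 0.0868
grasp_force: 0.0
```

```bash
python3 - <<'E'
from cell import env
o=env.get_obs()
for k in("time_s","qpos","tool_pos","tool_rot","force"): print(k,o[k].round(2) if k!="time_s" else o[k])
E
```

```text
time_s 1.6
qpos [ 80.58 -17.25  -2.07 125.67  -2.06  79.69  11.01]
tool_pos [ 0.04 -0.29  0.18]
tool_rot [-172.29   -2.86   21.66]
force [0.28 0.48 0.17]
```

Emit:
arm_command --series '[[[-15, 37, -20], 0], [[-31, 74, -40], 0], [[-31, 74, -40], 0], [[-31, 74, -40], 0], [[-31, 74, -40], 0]]'

```text
time_s: 2.1
tool_pos: [0.0467, -0.3782, 0.2051]
tool_rot: [-172.3, -3.1, 22.1]
force: [0.5, -0.3, -1.1]
grip_width: 0.0868
grasp_force: 0.0
```

```bash
python3 - <<'E'
from cell import env
o=env.get_obs()
for k in("time_s","qpos","tool_pos","tool_rot","force"): print(k,o[k].round(2) if k!="time_s" else o[k])
E
```

```text
time_s 2.1
qpos [ 8.0200e+01 -7.1300e+00  5.0000e-02  1.1432e+02 -1.3700e+00  8.1020e+01
  1.2910e+01]
tool_pos [ 0.05 -0.38  0.21]
tool_rot [-172.28   -3.12   22.14]
force [ 0.55 -0.3  -1.11]
```

```bash
cat >> h.py <<'E'
from scipy.spatial.transform import Rotation as Ro
def state(show=True):
    from cell import env
    o=env.get_obs(); R=Ro.from_euler("xyz",o["tool_rot"],degrees=True).as_matrix()
    if show: print("t",round(o["time_s"],2),"q",o["qpos"].round(1),"pos",o["tool_pos"].round(4),"rot",o["tool_rot"].round(1),"zax",R[:,2].round(3),"yax",R[:,1].round(3),"F",o["force"].round(1),"w",round(o["grip_width"],4),"gf",o["grasp_force"])
    return o,R
def shift(target,ydir=None):
    """mm along tool axes to target, and turn (rad) about tool z that brings tool y to ydir"""
    o,R=state()
    print("shift",((R.T@(np.asarray(target)-o["tool_pos"]))*1000).round(1),end=" ")
    if ydir is not None:
        v=R.T@np.asarray(ydir,float); print("turn",round(np.arctan2(-v[0],v[1]),3))
    else: print()
O=np.array([.480,.120,0]);a=np.radians(95)
RK=np.array([[np.cos(a),-np.sin(a),0],[np.sin(a),np.cos(a),0],[0,0,1]])
def rk(x,y,z): return O+RK@np.array([x,y,z])/1000   # rack mm -> world m
def inrk(P): return RK.T@(np.asarray(P)-O)*1000
E
python3 - <<'E'
from h import *
shift((.546,-.315,.13),(0.996,0.087,0))
P=pts(load("top0"))
for u,v in((420,175),(410,173),(445,165),(375,100),(360,140),(345,130),(380,140),(410,200)): print((u,v),P[v,u].round(3))
E
```

```text
t 2.1 q [ 8.020e+01 -7.100e+00  1.000e-01  1.143e+02 -1.400e+00  8.100e+01
  1.290e+01] pos [ 0.0467 -0.3782  0.2051] rot [-172.3   -3.1   22.1] zax [-0.001  0.145 -0.989] yax [ 0.38  -0.915 -0.134] F [ 0.5 -0.3 -1.1] w 0.0868 gf 0.0
shift [481.5 142.1  83.1] turn -1.267
(420, 175) [ 0.549 -0.399 -0.002]
(410, 173) [ 0.555 -0.364 -0.001]
(445, 165) [ 0.573 -0.468  0.039]
(375, 100) [ 0.728 -0.187  0.203]
(360, 140) [ 0.64  -0.167  0.095]
(345, 130) [ 0.68  -0.122  0.083]
(380, 140) [ 0.678 -0.268 -0.002]
(410, 200) [ 0.459 -0.356 -0.003]
```

Emit:
arm_command --series '[[[48, 14, 8], -0.127], [[96, 28, 16], -0.254], [[144, 43, 25], -0.38], [[192, 57, 33], -0.507], [[240, 71, 41], -0.634]]'

```text
time_s: 2.6
tool_pos: [0.2932, -0.3472, 0.169]
tool_rot: [-175.7, -7.0, 58.7]
force: [1.0, -1.2, -0.5]
grip_width: 0.0871
grasp_force: 0.0
```

```bash
python3 -c "
from h import *
shift((.546,-.315,.13),(0.996,0.087,0))"
```

```text
t 2.6 q [ 64.9   2.7 -14.7 109.2  -4.7  74.6  20.6] pos [ 0.2932 -0.3472  0.169 ] rot [-175.7   -7.    58.7] zax [-0.001  0.142 -0.99 ] yax [ 0.857 -0.511 -0.074] F [ 1.  -1.2 -0.5] w 0.0871 gf 0.0
shift [152.9 203.   43. ] turn -0.628
```

Emit:
arm_command --series '[[[31, 40, 9], -0.126], [[61, 81, 17], -0.25], [[92, 122, 26], -0.38], [[122, 162, 34], -0.505], [[153, 203, 43], -0.628]]'

```text
time_s: 3.1
tool_pos: [0.5383, -0.3176, 0.1313]
tool_rot: [179.3, -8.2, 95.0]
force: [0.5, 0.1, 0.6]
grip_width: 0.0868
grasp_force: 0.0
```

```bash
python3 - <<'E'
from h import *
from cell import viewer
o,R=state()
p,d=viewer.read_camera("scene");c=dict(load("scene0"));c["p"]=p;c["d"]=d
p2,d2=viewer.read_camera("top");c2=dict(load("top0"))
cv2.imwrite("pics/a.png",p)
for n,cc,pp in(("s",c,p),("t",c2,p2)):
  for a,b,ce in blobs(pp,(8,150,120),(22,255,255),60): print(n,a,b,ce,onz(cc,*ce,.032).round(3))
shift((.547,-.315,.024),(0.996,0.087,0))
E
```

```text
t 3.1 q [ 51.1  24.4 -24.6  89.1   2.8  72.4  32.2] pos [ 0.5383 -0.3176  0.1313] rot [179.3  -8.2  95. ] zax [-0.001  0.143 -0.99 ] yax [0.996 0.085 0.011] F [0.5 0.1 0.6] w 0.0868 gf 0.0
s 178 [170, 81, 16, 15] [177.4  87.8] [1.493 1.423 0.032]
s 131 [306, 153, 16, 10] [313.5 157.8] [0.932 0.162 0.032]
s 398 [402, 232, 24, 22] [413.4 242.4] [ 0.547 -0.315  0.032]
s 74 [372, 246, 19, 9] [380.3 250.4] [ 0.46  -0.24   0.032]
t 84 [61, 97, 21, 7] [71.  99.8] [0.813 0.843 0.032]
t 245 [270, 99, 20, 15] [279.3 104.9] [0.797 0.095 0.032]
t 93 [159, 156, 13, 13] [165.  162.4] [0.58  0.49  0.032]
t 301 [390, 164, 20, 19] [399.3 173.2] [ 0.545 -0.313  0.032]
t 60 [258, 188, 17, 6] [266.4 190.6] [0.482 0.141 0.032]
t 3.2 q [ 50.9  24.7 -24.8  89.1   2.7  72.3  32.1] pos [ 0.5421 -0.3126  0.1289] rot [179.2  -8.5  95.3] zax [-0.     0.149 -0.989] yax [0.996 0.09  0.013] F [0.3 1.9 0.4] w 0.0871 gf 0.0
shift [-18.3   3.3 103.4] turn 0.005
```

Emit:
arm_command --series '[[[-4, 1, 25], 0], [[-9, 2, 55], 0], [[-13, 3, 85], 0], [[-16.5, 3, 103], 0], [[-16.5, 3, 103], 0]]'

```text
time_s: 3.7
tool_pos: [0.538, -0.3187, 0.0242]
tool_rot: [179.7, -8.4, 94.6]
force: [-1.5, -1.2, -0.5]
grip_width: 0.0871
grasp_force: 0.0
```

Emit:
arm_command --series '[[[0, 0, 0], 0], [[0, 0, 0], 0], [[0, 0, 0], 0], [[0, 0, 0], 0], [[0, 0, 0], 0]]' --grip 1 --grip_force 12

```text
time_s: 4.2
tool_pos: [0.5426, -0.3203, 0.0284]
tool_rot: [179.3, -8.1, 94.7]
force: [-0.2, -0.1, 3.1]
grip_width: 0.0607
grasp_force: 11.9
```

```bash
python3 -c "
from h import *
shift(rk(-110,0,150),(0.996,0.087,0))"
```

```text
t 4.2 q [ 50.1  30.7 -23.3  93.1   5.1  62.4  31.4] pos [ 0.5426 -0.3203  0.0284] rot [179.3  -8.1  94.7] zax [ 0.001  0.142 -0.99 ] yax [0.997 0.08  0.013] F [-0.2 -0.1  3.1] w 0.0607 gf 11.945428295530292
shift [347.8 -24.7 -73.6] turn -0.005
```

Emit:
arm_command --series '[[[5, 0, -35], 0], [[11, 0, -77], 0], [[17, 0, -119], 0], [[62, -3, -112], 0], [[110, -7, -105], 0]]'

```text
time_s: 4.7
tool_pos: [0.5264, -0.2279, 0.1481]
tool_rot: [179.2, -8.1, 94.5]
force: [1.1, 1.7, -1.0]
grip_width: 0.0607
grasp_force: 12.0
```

Emit:
arm_command --series '[[[48, -4, 7], 0], [[96, -8, 14], 0], [[144, -12, 20], 0], [[192, -15, 27], 0], [[236, -18, 32], 0]]'

```text
time_s: 5.2
tool_pos: [0.4876, 0.0113, 0.1482]
tool_rot: [179.4, -8.2, 94.7]
force: [0.6, -0.1, -1.3]
grip_width: 0.0607
grasp_force: 12.0
```

```bash
python3 - <<'E'
from h import *
from cell import viewer
p,d=viewer.read_camera("scene");p2,d2=viewer.read_camera("top")
np.savez("s1.npz",p=p,d=d,K=load("scene0")["K"],T=load("scene0")["T"]);np.savez("t1.npz",p=p2,d=d2,K=load("top0")["K"],T=load("top0")["T"])
cv2.imwrite("pics/s1.png",np.hstack([cv2.resize(p[140:290,220:370],(400,400)),cv2.resize(p2[130:250,245:365],(400,400))]))
shift(rk(-110,0,82),(0.996,0.087,0))
E
```

```text
t 5.3 q [ 37.4   4.5 -37.5 110.6  -6.1  66.1   7.7] pos [0.4871 0.0165 0.1488] rot [179.4  -8.3  95.3] zax [-0.002  0.144 -0.99 ] yax [0.996 0.091 0.011] F [-0.6 -0.5 -1.4] w 0.0603 gf 11.978841591198943
shift [-15.9   1.2  65.2] turn 0.005
```

View pics/s1.png

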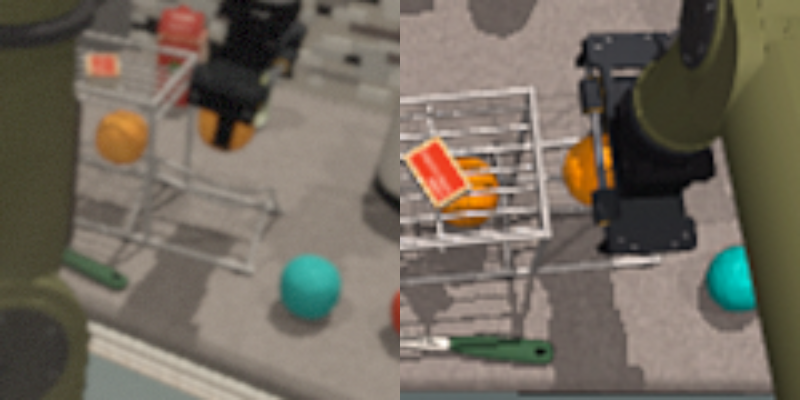

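Emit:
arm_command --series '[[[-8, 1, 22], 0], [[-15, 1.5, 44], 0], [[-20, 1.8, 60], 0], [[-23, 1.8, 68], 0], [[-23, 1.8, 68], 0]]'

```text
time_s: 5.8
tool_pos: [0.4917, -0.0029, 0.0774]
tool_rot: [179.5, -8.3, 94.7]
force: [-1.5, 0.9, 0.5]
grip_width: 0.0589
grasp_force: 12.0
```

```bash
python3 - <<'E'
from h import *
from cell import viewer
o,R=state(); print(inrk(o["tool_pos"]).round(1))
c=load("scene0")
p,d=viewer.read_camera("scene");o,R=state(); print(inrk(o["tool_pos"]).round(1))
for a,b,ce in blobs(p,(5,130,80),(22,255,255),60):
  if 230<ce[0]<330: print(a,b,ce)
for x,y,z in((-110,0,82),(28,0,88)): print(pix(c,rk(x,y,z)))
E
```

```text
t 5.8 q [ 37.1  10.6 -36.3 113.9  -2.4  57.9   7.2] pos [ 0.4917 -0.0029  0.0774] rot [179.5  -8.3  94.7] zax [-0.003  0.145 -0.989] yax [0.997 0.081 0.009] F [-1.5  0.9  0.5] w 0.0589 gf 11.962575705122163
[-123.4   -1.    77.4]
t 5.85 q [ 37.2  10.6 -36.3 113.8  -2.4  57.9   7.2] pos [ 0.492  -0.0032  0.0777] rot [179.4  -8.3  94.7] zax [-0.002  0.144 -0.99 ] yax [0.997 0.081 0.01 ] F [-0.3  0.7  0.5] w 0.0585 gf 11.954359264112782
[-123.8   -1.2   77.7]
62 [280, 150, 15, 9] [287.2 154. ]
285 [257, 182, 18, 19] [265.5 191. ]
(np.float64(305.0611195172776), np.float64(205.7447559758806))
(np.float64(264.96243067155433), np.float64(193.91472054336984))
```

Emit:
arm_command --series '[[[0, 0, 0], 0], [[0, 0, 0], 0], [[0, 0, 0], 0], [[0, 0, 0], 0], [[0, 0, 0], 0]]' --grip -1

```text
time_s: 6.35
tool_pos: [0.4925, -0.004, 0.0779]
tool_rot: [179.3, -8.2, 94.7]
force: [0.7, -0.3, 0.1]
grip_width: 0.0853
grasp_force: 0.0
```

Emit:
arm_command --series '[[[6, 0, -40], 0], [[12, 0, -80], 0], [[14, 0, -100], 0], [[-20, 0, -105], 0], [[-65, 0, -110], 0]]'

```text
time_s: 6.85
tool_pos: [0.4988, -0.0824, 0.1792]
tool_rot: [179.2, -8.1, 95.0]
force: [0.4, -0.7, 0.7]
grip_width: 0.0868
grasp_force: 0.0
```

```bash
python3 - <<'E'
from h import *
from cell import viewer
o,R=state(); print(inrk(o["tool_pos"]).round(1))
for n in("scene","top"):
  c=load(n+"0");p,d=viewer.read_camera(n)
  if n=="scene": a=cv2.resize(p[140:290,220:370],(400,400))
  else: cv2.imwrite("pics/s2.png",np.hstack([a,cv2.resize(p[130:250,225:345],(400,400))]))
  for ar,b,ce in blobs(p,(5,130,80),(22,255,255),30):
    if 230<ce[0]<330 and ce[1]>165: print(n,ar,b,ce,inrk(onz(c,*ce,.085)).round(1))
E
```

```text
t 6.85 q [ 43.2   6.  -32.9 105.2  -5.   71.1  17.1] pos [ 0.4988 -0.0824  0.1792] rot [179.2  -8.1  95. ] zax [ 0.002  0.142 -0.99 ] yax [0.996 0.086 0.014] F [ 0.4 -0.7  0.7] w 0.0868 gf 0.0
[-203.3   -1.1  179.2]
scene 296 [256, 182, 19, 19] [265.2 191. ] [ 37. -22.  85.]
scene 341 [297, 193, 20, 22] [306.7 203.3] [-111.3  -11.3   85. ]
top 167 [248, 172, 27, 19] [258.8 181.6] [ 45.2 -23.4  85. ]
top 325 [298, 174, 21, 20] [308.  183.6] [-113.    -3.6   85. ]
top 30 [262, 177, 10, 4] [265.8 178.5] [ 21.7 -31.9  85. ]
top 67 [257, 188, 18, 6] [266.3 190.6] [23.6  8.5 85. ]
top 1443 [252, 259, 147, 14] [325.4 265.5] [-137.1  259.    85. ]
top 145 [247, 273, 55, 20] [268.6 279.3] [ 40.7 285.7  85. ]
```

View pics/s2.png

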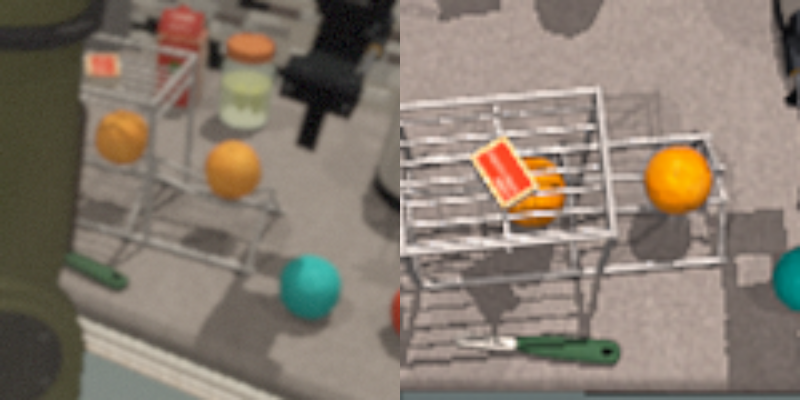

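Emit:
arm_command --series '[[[-20, -40, -12], 0], [[-40, -80, -24], 0], [[-61, -120, -36], 0], [[-82, -160, -46], 0], [[-102, -201, -56], 0]]'

```text
time_s: 7.45
tool_pos: [0.3041, -0.209, 0.2164]
tool_rot: [179.3, -8.2, 94.7]
force: [-0.3, -0.8, 0.6]
grip_width: 0.0873
grasp_force: 0.0
```

Emit:
arm_command --series '[[[-20, -40, -9], 0], [[-40, -80, -18], 0], [[-61, -120, -27], 0], [[-82, -160, -36], 0], [[-102, -201, -45], 0]]'

```text
time_s: 7.95
tool_pos: [0.1121, -0.3322, 0.2442]
tool_rot: [179.3, -8.1, 94.7]
force: [0.9, -2.1, -0.1]
grip_width: 0.087
grasp_force: 0.0
```

```bash
python3 -c "
from h import *
shift((0.04,-.38,.25),(0.996,0.087,0))"
```

```text
t 7.95 q [ 68.8 -12.9   0.9 114.6  -2.6  85.9  74.7] pos [ 0.1121 -0.3322  0.2442] rot [179.3  -8.1  94.7] zax [-0.     0.142 -0.99 ] yax [0.997 0.08  0.011] F [ 0.9 -2.1 -0.1] w 0.087 gf 0.0
shift [-40.5 -75.7 -12.6] turn -0.005
```

Emit:
arm_command --series '[[[-10, -38, -6], 0], [[-20, -76, -10], 0], [[29, -76, -5], 0], [[79, -76, 0], 0], [[128, -76, 5], 0]]'

```text
time_s: 8.45
tool_pos: [0.0296, -0.3046, 0.2411]
tool_rot: [179.4, -10.1, 93.3]
force: [-2.6, 0.1, 0.8]
grip_width: 0.0872
grasp_force: 0.0
```

Emit:
arm_command --series '[[[50, 0, 0], 0], [[100, 0, 0], 0], [[150, 0, 0], 0], [[200, 0, 0], 0], [[250, 0, 0], 0]]'

```text
time_s: 8.95
tool_pos: [0.0415, -0.2525, 0.212]
tool_rot: [175.9, -16.1, 96.0]
force: [0.2, -0.6, 1.3]
grip_width: 0.0872
grasp_force: 0.0
```

```bash
python3 -c "
from h import *
state()"
```

```text
t 8.95 q [ 90.7 -17.1  -7.6 122.7  -6.4  90.4  90.1] pos [ 0.0415 -0.2525  0.212 ] rot [175.9 -16.1  96. ] zax [ 0.042  0.283 -0.958] yax [0.994 0.085 0.069] F [ 0.2 -0.6  1.3] w 0.0872 gf 0.0
```

Emit:
arm_command --series '[[[50, 0, 0], 0], [[100, 0, 0], 0], [[150, 0, 0], 0], [[200, 0, 0], 0], [[250, 0, 0], 0]]' --grip 1

```text
time_s: 9.45
tool_pos: [0.0629, -0.17, 0.1822]
tool_rot: [163.9, -25.2, 101.6]
force: [0.4, 0.3, 0.3]
grip_width: 0.0548
grasp_force: 0.0
```

```bash
python3 -c "
from h import *
state()"
```

```text
t 9.45 q [ 85.5 -17.3   0.7 130.3 -12.5  93.9  96.3] pos [ 0.0629 -0.17    0.1822] rot [163.9 -25.2 101.6] zax [ 0.188  0.457 -0.869] yax [0.965 0.078 0.25 ] F [0.4 0.3 0.3] w 0.0548 gf 0.0
```

Emit:
arm_command --series '[[[-35, 13, -22], 0], [[-70, 26, -44], 0], [[-105, 40, -66], 0], [[-140, 53, -88], 0], [[-140, 53, -88], 0]]'

```text
time_s: 9.95
tool_pos: [0.1183, -0.335, 0.2113]
tool_rot: [163.0, -25.3, 101.1]
force: [1.1, 1.1, 0.5]
grip_width: 0.0149
grasp_force: 0.0
```

Emit:
arm_command --series '[[[44, -18, 16], 0], [[87, -36, 32], 0], [[130, -55, 48], 0], [[174, -73, 64], 0], [[218, -91, 80], 0]]'

```text
time_s: 10.45
tool_pos: [0.0331, -0.1718, 0.2062]
tool_rot: [162.7, -26.1, 101.5]
force: [-1.3, 0.2, 0.4]
grip_width: 0.0006
grasp_force: 0.0
```

```bash
python3 -c "
from h import *
state()"
```

```text
t 10.45 q [104.7 -16.7 -10.2 127.3 -12.3  98.8 104.4] pos [ 0.0331 -0.1718  0.2062] rot [162.7 -26.1 101.5] zax [ 0.208  0.472 -0.857] yax [0.962 0.061 0.267] F [-1.3  0.2  0.4] w 0.0006 gf 0.0
```

Emit:
arm_command --series '[[[-9, 43, -20], 0], [[-18, 85, -40], 0], [[-27, 128, -60], 0], [[-36, 170, -79], 0], [[-46, 213, -99], 0]]'

```text
time_s: 10.95
tool_pos: [0.2266, -0.2478, 0.3284]
tool_rot: [162.7, -26.2, 101.3]
force: [0.0, -0.9, -0.0]
grip_width: 0.0004
grasp_force: 0.0
```

Emit:
arm_command --series '[[[-9, 43, -20], 0], [[-18, 85, -40], 0], [[-27, 127, -59], 0], [[8, 92, -52], 0], [[43, 57, -45], 0]]'

```text
time_s: 11.45
tool_pos: [0.2633, -0.2287, 0.3993]
tool_rot: [162.4, -26.7, 101.8]
force: [-1.2, -0.2, 0.8]
grip_width: 0.0004
grasp_force: 0.0
```

Emit:
arm_command --series '[[[35, -35, 7], 0], [[70, -70, 15], 0], [[106, -104, 22], 0], [[141, -138, 30], 0], [[177, -173, 37], 0]]'

```text
time_s: 11.95
tool_pos: [0.1609, -0.1666, 0.3979]
tool_rot: [162.6, -30.4, 103.3]
force: [2.0, -3.2, 1.6]
grip_width: 0.0001
grasp_force: 0.0
```

```bash
python3 -c "
from h import *
state()"
```

```text
t 11.95 q [ 77.7 -17.3  -5.1 107.4 -23.4 117.3  76. ] pos [ 0.1609 -0.1666  0.3979] rot [162.6 -30.4 103.3] zax [ 0.18   0.539 -0.823] yax [0.963 0.072 0.258] F [ 2.  -3.2  1.6] w 0.0001 gf 0.0
```

Emit:
arm_command --series '[[[-14, 34, 34], 0], [[-28, 68, 68], 0], [[-42, 102, 102], 0], [[-42, 102, 102], 0], [[-19, 58, 103], 0]]'

```text
time_s: 12.45
tool_pos: [0.2382, -0.1339, 0.3211]
tool_rot: [161.7, -30.6, 102.9]
force: [-1.4, -1.6, 0.2]
grip_width: 0.0007
grasp_force: 0.0
```

Emit:
arm_command --series '[[[23, -44, 1], 0], [[47, -88, 2], 0], [[71, -132, 2], 0], [[94, -176, 3], 0], [[118, -220, 4], 0]]'

```text
time_s: 12.95
tool_pos: [0.1196, -0.0898, 0.2395]
tool_rot: [168.3, -41.3, 98.4]
force: [0.8, 0.5, -0.5]
grip_width: 0.0003
grasp_force: 0.0
```

```bash
python3 -c "
from h import *
state()"
```

```text
t 12.95 q [ 99.7 -17.3 -23.5 128.1 -20.9 108.5  84.3] pos [ 0.1196 -0.0898  0.2395] rot [168.3 -41.3  98.4] zax [ 0.107  0.669 -0.736] yax [0.988 0.009 0.153] F [ 0.8  0.5 -0.5] w 0.0003 gf 0.0
```

Emit:
arm_command --series '[[[10, 38, 10], 0], [[21, 76, 20], 0], [[32, 114, 31], 0], [[42, 152, 41], 0], [[42, 152, 41], 0]]'

```text
time_s: 13.45
tool_pos: [0.2731, -0.0264, 0.2622]
tool_rot: [168.0, -41.1, 99.2]
force: [0.2, -1.3, 0.2]
grip_width: 0.0005
grasp_force: 0.0
```

Emit:
arm_command --series '[[[5, -42, -5], 0], [[10, -84, -10], 0], [[14, -125, -14], 0], [[19, -168, -19], 0], [[19, -168, -19], 0]]'

```text
time_s: 13.95
tool_pos: [0.1365, -0.045, 0.237]
tool_rot: [170.1, -47.9, 97.6]
force: [-1.6, -0.8, -0.3]
grip_width: 0.0004
grasp_force: 0.0
```

```bash
python3 -c "
from h import *
state()"
```

```text
t 13.95 q [102.8 -17.3 -31.4 130.9 -24.8 110.8  80.8] pos [ 0.1365 -0.045   0.237 ] rot [170.1 -47.9  97.6] zax [ 0.073  0.747 -0.66 ] yax [0.993 0.005 0.115] F [-1.6 -0.8 -0.3] w 0.0004 gf 0.0
```

```bash
python3 - <<'E'
from h import *
shift(rk(-185,0,150),(0.996,0.087,0))
from scipy.interpolate import PchipInterpolator as P
f=P([-160,-110,-70,-45,-10,30,68,107,150],[68,50,56,62,68,56,68,56,78]); print([(x,round(float(f(x)),1)) for x in range(-165,20,10)])
E
```

```text
t 13.95 q [102.8 -17.3 -31.4 130.9 -24.8 110.8  80.8] pos [ 0.1365 -0.045   0.237 ] rot [170.1 -47.9  97.6] zax [ 0.073  0.747 -0.66 ] yax [0.993 0.005 0.115] F [-1.6 -0.8 -0.3] w 0.0004 gf 0.0
shift [-109.5  347.1   69.3] turn 0.031
[(-165, 71.3), (-155, 64.9), (-145, 59.4), (-135, 55.0), (-125, 51.9), (-115, 50.2), (-105, 50.2), (-95, 51.2), (-85, 53.0), (-75, 55.0), (-65, 57.1), (-55, 59.6), (-45, 62.0), (-35, 64.2), (-25, 66.4), (-15, 67.8), (-5, 67.5), (5, 64.2), (15, 59.8)]
```

Emit:
arm_command --series '[[[-13, 43, 9], 0.006], [[-27, 86, 17], 0.012], [[-40, 129, 26], 0.02], [[-54, 172, 34], 0.025], [[-68, 215, 43], 0.031]]'

```text
time_s: 14.45
tool_pos: [0.3616, -0.0586, 0.1826]
tool_rot: [172.1, -48.0, 94.7]
force: [-0.6, -1.1, 0.1]
grip_width: 0.001
grasp_force: 0.0
```

Emit:
arm_command --series '[[[-13, 43, 9], 0], [[-27, 86, 17], 0], [[-41, 131, 26], 0], [[-41, 131, 26], 0], [[-41, 131, 26], 0]]'

```text
time_s: 14.95
tool_pos: [0.4947, -0.0675, 0.1468]
tool_rot: [172.1, -48.2, 95.0]
force: [-0.4, 0.3, 0.3]
grip_width: 0.0007
grasp_force: 0.0
```

```bash
python3 - <<'E'
from h import *
from cell import viewer
o,R=state(); print(inrk(o["tool_pos"]).round(1), "tool axes in rack:\n",(RK.T@R).round(3))
p,d=viewer.read_camera("scene");q,d2=viewer.read_camera("top")
cv2.imwrite("pics/s3.png",np.hstack([cv2.resize(p[140:290,220:370],(400,400)),cv2.resize(q[130:250,245:365],(400,400))]))
c=load("top0")
for ar,b,ce in blobs(q,(5,130,80),(22,255,255),30):
    if 230<ce[0]<330 and 250>ce[1]>165: print(ar,b,ce,inrk(onz(c,*ce,.085)).round(1))
o,R=state();print(inrk(o["tool_pos"]).round(1))
shift(rk(-170,0,100),(0.996,0.087,0))
E
```

```text
t 14.95 q [ 74.3  29.6 -50.3 104.3 -23.9  75.2  36. ] pos [ 0.4947 -0.0675  0.1468] rot [172.1 -48.2  95. ] zax [ 0.072  0.748 -0.66 ] yax [ 0.996 -0.015  0.091] F [-0.4  0.3  0.3] w 0.0007 gf 0.0
[-188.     1.7  146.8] tool axes in rack:
 [[ 0.666 -0.102  0.739]
 [-0.    -0.991 -0.137]
 [ 0.746  0.091 -0.66 ]]
199 [248, 172, 27, 19] [260.  181.2] [ 41.3 -24.4  85. ]
290 [298, 174, 21, 20] [307.9 183.8] [-112.6   -3.    85. ]
67 [257, 188, 18, 6] [266.3 190.6] [23.6  8.5 85. ]
t 15.05 q [ 74.4  29.3 -50.3 104.4 -23.9  75.2  36. ] pos [ 0.494  -0.0683  0.1474] rot [172.2 -48.1  94.8] zax [ 0.074  0.746 -0.662] yax [ 0.996 -0.017  0.091] F [-0.1  0.5 -0.4] w 0.0005 gf 0.0
[-188.8    2.4  147.4]
t 15.05 q [ 74.4  29.3 -50.3 104.4 -23.9  75.2  36. ] pos [ 0.494  -0.0683  0.1474] rot [172.2 -48.1  94.8] zax [ 0.074  0.746 -0.662] yax [ 0.996 -0.017  0.091] F [-0.1  0.5 -0.4] w 0.0005 gf 0.0
shift [-22.7  -3.9  45.5] turn -0.002
```

View pics/s3.png

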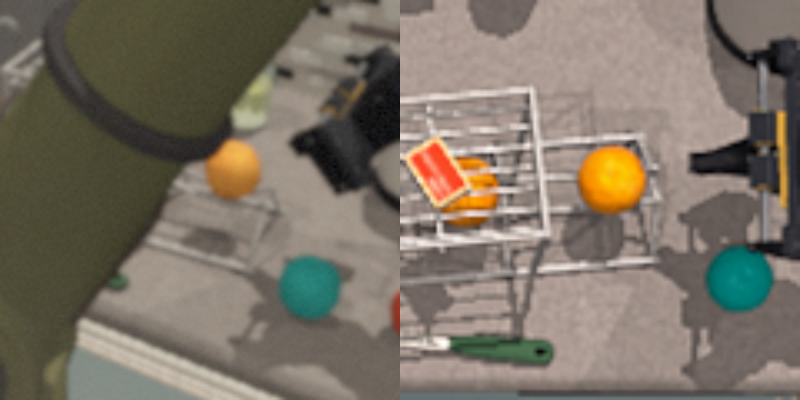

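```bash
python3 - <<'E'
from h import *
c=load("top0")
print("tip seen",inrk(onz(c,332.6,178.6,.142)).round(1),"expected tip", (np.array([-188.4,2,147])+[5.9,-1.1,-5.3]))
R=np.array([[.666,-.102,.739],[0,-.991,-.137],[.746,.091,-.66]])
w=[(-175,-1,108),(-167,-1,95),(-158,-1,87.5),(-150,-1,83),(-140,-1,79),(-130,-1,76),(-120,-1,74),(-110,-1,73),(-100,-1,74),(-90,-1,76),(-80,-1,78),(-70,-1,81),(-60,-1,84),(-50,-1,87),(-40,-1,89)]
p0=np.array([-188.4,2,147])
for i in range(0,15,5):
    for x in w[i:i+5]: print((R.T@(np.array(x)-p0)).round(1).tolist())
    p0=np.array(w[i+4]);print()
E
```

```text
tip seen [-181.1    0.4  142. ] expected tip [-182.5    0.9  141.7]
[-20.2, -1.9, 36.1]
[-24.5, -3.9, 50.5]
[-24.1, -5.5, 62.1]
[-22.2, -6.8, 71.0]
[-18.5, -8.2, 81.1]

[4.4, -1.3, 9.4]
[9.6, -2.5, 18.1]
[15.5, -3.6, 26.1]
[22.9, -4.5, 32.9]
[31.1, -5.4, 38.9]

[8.2, -0.8, 6.1]
[17.0, -1.6, 11.5]
[25.9, -2.3, 16.9]
[34.8, -3.1, 22.3]
[43.0, -3.9, 28.4]
```

Emit:
arm_command --series '[[[-20, -2, 36], 0], [[-24.5, -4, 50.5], 0], [[-24, -5.5, 62], 0], [[-22, -7, 71], 0], [[-18.5, -8, 81], 0]]'

```text
time_s: 15.55
tool_pos: [0.4946, -0.0201, 0.0798]
tool_rot: [172.0, -48.0, 94.9]
force: [1.3, -1.2, -0.5]
grip_width: 0.0008
grasp_force: 0.3
```

```bash
cat > look.py <<'E'
from h import *
from cell import viewer
o,R=state(); print(inrk(o["tool_pos"]).round(1))
q,d2=viewer.read_camera("top");c=load("top0");np.save("q.npy",q)
for ar,b,ce in blobs(q,(5,130,80),(22,255,255),30):
    if 220<ce[0]<330 and 250>ce[1]>165: print(ar,b,ce,inrk(onz(c,*ce,.09)).round(1))
E
python3 look.py
```

```text
t 15.55 q [ 70.8  33.2 -49.9 110.1 -23.4  65.   37.1] pos [ 0.4946 -0.0201  0.0798] rot [172.  -48.   94.9] zax [ 0.076  0.745 -0.663] yax [ 0.995 -0.019  0.093] F [ 1.3 -1.2 -0.5] w 0.0008 gf 0.307331827318329
[-140.8   -2.3   79.8]
200 [248, 172, 27, 19] [259.9 181.1] [ 41.7 -23.5  90. ]
322 [294, 173, 21, 22] [303.9 183.5] [-99.1  -3.8  90. ]
67 [257, 188, 18, 6] [266.3 190.6] [23.8  9.6 90. ]
```

Emit:
arm_command --series '[[[4.5, -1, 9.5], 0], [[9.5, -2, 18], 0], [[15.5, -3, 26], 0], [[23, -4, 33], 0], [[31, -5, 39], 0]]'

```text
time_s: 16.1
tool_pos: [0.4906, 0.0315, 0.0765]
tool_rot: [172.0, -48.1, 95.0]
force: [-0.6, -0.3, -0.1]
grip_width: 0.0003
grasp_force: 0.5
```

```bash
python3 look.py
```

```text
t 16.1 q [ 69.1  31.7 -52.3 114.  -26.   60.7  35.9] pos [0.4906 0.0315 0.0765] rot [172.  -48.1  95. ] zax [ 0.074  0.747 -0.661] yax [ 0.996 -0.017  0.093] F [-0.6 -0.3 -0.1] w 0.0003 gf 0.4728988012982427
[-89.1  -2.8  76.5]
199 [248, 172, 27, 19] [259.9 181.3] [ 41.7 -22.8  90. ]
70 [319, 172, 3, 26] [320.1 183.8] [-151.     1.5   90. ]
182 [288, 174, 13, 21] [293.3 183.7] [-64.9  -6.   90. ]
67 [257, 188, 18, 6] [266.3 190.6] [23.8  9.6 90. ]
```

```bash
python3 - <<'E'
from h import *
q=np.load("q.npy");c=load("top0")
m=cv2.inRange(cv2.cvtColor(q,cv2.COLOR_BGR2HSV),(5,100,60),(24,255,255))
for v in range(170,202,3): print(v,''.join('#' if x else '.' for x in m[v,245:330]))
for x in(-60,-50): print(pix(c,rk(x-33,0,89)),pix(c,rk(x+33,0,89)))
print(pix(c,rk(-35,0,193)),pix(c,rk(-35,0,163)))
E
```

```text
170 ..................................................................................###
173 ......#.##.#..............................................................###.....###
176 ...##.########........................##...########.......................###........
179 ..###.########.#.##########............#...###########....................###........
182 ....###.########.#....#######.....#######..############...................###........
185 ......###########..#.#########...#####.##...############..................###........
188 ........#####.###..#....######....########..###########...................###........
191 ..........##..###############.......#####....########.....................###........
194 ........................................##...##...........................###........
197 ...............#########..................................................###........
200 .....................................................................................
(np.float64(302.1163197242609), np.float64(184.87663884868405)) (np.float64(281.7449116869801), np.float64(186.5130039111501))
(np.float64(299.03245846730795), np.float64(185.12435480475028)) (np.float64(278.65464526799707), np.float64(186.76123437182724))
(np.float64(286.6975937268537), np.float64(177.93625447326977)) (np.float64(285.93319672805694), np.float64(180.51741208186863))
```

Emit:
arm_command --series '[[[7, -0.6, 4.6], 0], [[13.6, -1.3, 9.2], 0], [[21, -1.9, 13.4], 0], [[28, -2.4, 17.7], 0], [[35, -3, 22.3], 0]]'

```text
time_s: 16.65
tool_pos: [0.4873, 0.071, 0.0876]
tool_rot: [172.0, -48.1, 95.0]
force: [0.6, -1.9, 0.8]
grip_width: 0.0003
grasp_force: 1.4
```

```bash
cat > look2.py <<'E'
from h import *
from cell import viewer
o,R=state(); print(inrk(o["tool_pos"]).round(1))
q,d2=viewer.read_camera("top");c=load("top0")
m=cv2.inRange(cv2.cvtColor(q,cv2.COLOR_BGR2HSV),(5,100,60),(24,255,255))
for v in range(173,200,3): print(v,''.join('#' if x else '.' for x in m[v,220:330]))
print("u of x=-60..120 step 30:",[round(pix(c,rk(x,0,95))[0]-220) for x in range(-60,130,30)])
E
python3 look2.py
```

```text
t 16.65 q [ 68.3  29.1 -55.  116.4 -28.8  58.6  34.4] pos [0.4873 0.071  0.0876] rot [172.  -48.1  95. ] zax [ 0.074  0.746 -0.661] yax [ 0.996 -0.017  0.093] F [ 0.6 -1.9  0.8] w 0.0003 gf 1.4184232335537672
[-49.5  -3.   87.6]
173 ...............................#.##.#.................................................####.....###............
176 ............................##.######.#...........#############.......................####....................
179 ...........................###.##########.###...###############.......................####....................
182 .............................###.########.#.....#################......................###....................
185 ............................##############..#.####################.....................###....................
188 .................................#####.###..#.....################.....................###....................
191 .............................########..##########################......................###....................
194 .......................................................#######.........................###....................
197 .................................###..######...........................................###....................
u of x=-60..120 step 30: [72, 63, 53, 44, 35, 25, 16]
```

Emit:
arm_command --series '[[[3.4, -0.3, 2.3], 0], [[6.8, -0.6, 4.6], 0], [[10.2, -0.9, 6.9], 0], [[13.3, -1.3, 9.5], 0], [[15.5, -1.6, 11.4], 0]]'

```text
time_s: 17.2
tool_pos: [0.4856, 0.0897, 0.0913]
tool_rot: [172.0, -48.1, 95.0]
force: [0.2, 0.2, -0.4]
grip_width: 0.0007
grasp_force: 0.0
```

```bash
python3 look2.py
```

```text
t 17.2 q [ 67.8  28.1 -56.3 117.5 -30.   57.5  33.7] pos [0.4856 0.0897 0.0913] rot [172.  -48.1  95. ] zax [ 0.074  0.747 -0.661] yax [ 0.996 -0.017  0.092] F [ 0.2  0.2 -0.4] w 0.0007 gf 0.0
[-30.7  -2.9  91.3]
173 ...............................#.##.#...........................................####.....###..................
176 ............................##.######.#.........................................####..........................
179 ..................######...###.########.#.#######...............................####..........................
182 .............###############.###.########.#....#####.............................###..........................
185 .............############################...#.########...........................###..........................
188 ..........####################...#####.###..#....#####...........................##...........................
191 ................###############..####..###############...........................##...........................
194 ...........###################...................................................##...........................
197 ...................##########.........############...............................##...........................
u of x=-60..120 step 30: [72, 63, 53, 44, 35, 25, 16]
```

Emit:
arm_command --series '[[[-17, 3.4, -25], 0], [[-34, 6.8, -50], 0], [[-51, 10.2, -74], 0], [[-68, 13.6, -99], 0], [[-85, 17, -124], 0]]'

```text
time_s: 17.75
tool_pos: [0.4982, -0.0615, 0.1116]
tool_rot: [172.1, -48.1, 94.9]
force: [1.0, 0.5, 0.4]
grip_width: 0.0004
grasp_force: 0.0
```

Emit:
arm_command --series '[[[-10, 3, -35], 0], [[-20, 6, -70], 0], [[-20, 6, -70], 0], [[-20, 6, -70], 0], [[-20, 6, -70], 0]]'

```text
time_s: 18.25
tool_pos: [0.4997, -0.1243, 0.1432]
tool_rot: [172.1, -48.2, 95.0]
force: [0.4, 0.3, -0.3]
grip_width: 0.0005
grasp_force: 0.0
```

```bash
python3 look2.py; python3 - <<'E'
from h import *
from cell import viewer
p,d=viewer.read_camera("scene");q,d2=viewer.read_camera("top")
cv2.imwrite("pics/s4.png",np.hstack([cv2.resize(p[130:280,220:370],(400,400)),cv2.resize(q[130:250,215:335],(400,400),interpolation=cv2.INTER_CUBIC)]))
E
```

```text
t 18.25 q [ 74.7  33.5 -47.8  98.9 -20.5  78.8  36.9] pos [ 0.4997 -0.1243  0.1432] rot [172.1 -48.2  95. ] zax [ 0.073  0.748 -0.66 ] yax [ 0.996 -0.016  0.092] F [ 0.4  0.3 -0.3] w 0.0005 gf 0.0
[-245.1    1.6  143.2]
173 ...............................#.##.#.........................................................................
176 ............................##.########.......................................................................
179 ...................#.......###.##########.#######.............................................................
182 .............###############.###.########.#....#####..........................................................
185 .............#################.###########..#.########........................................................
188 ..........#####################..#########..#....#####........................................................
191 ................###############..####..###############........................................................
194 ...........###################................................................................................
197 ...................##########.........############............................................................
u of x=-60..120 step 30: [72, 63, 53, 44, 35, 25, 16]
```

View pics/s4.png

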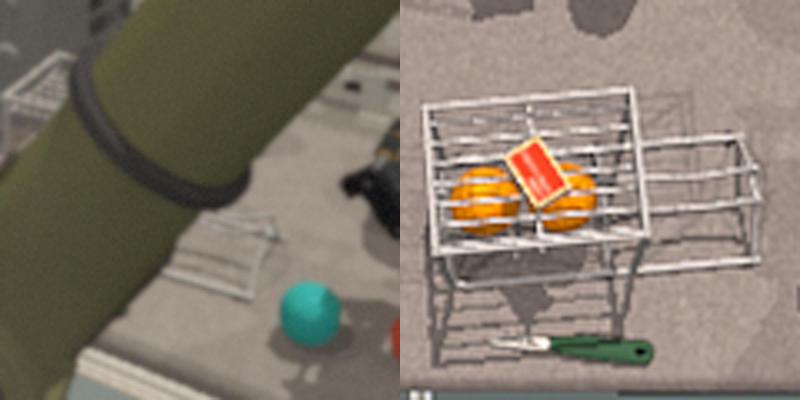

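The top view shows both oranges under the tier: the racked one in the back hollow (crop ~485,200) and the loose one in the middle hollow (~567,197). The front is empty, the matchbox and the other things are where they were, and the hand is clear. I'm handing it in.

```bash
python3 -c "
from cell import env
print(env.sign_off())"
```

```text
the job is handed in; nothing more can be done
None
```

The job is done and handed in at about 18 s: the racked orange is settled in the back hollow and the loose one in the middle hollow, with the matchbox and everything else left in place.

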